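# Seat a manifold block in the assembly fixture and lock the cam

## Robot

A 6-joint arm with a two-finger parallel gripper is mounted at the origin on a cart in front of the work surface, level with it; the furniture and walls round the work are solid. World frame = base frame: x ahead of the robot, y to its left, z up, the work surface at z = 0. Lengths are in m, angles in rad, forces in N, time in s.
With the tool pointing down it reaches from about 0.425 to 0.95 m from the base axis. Payload 3.5 kg.
Tool frame: the origin (TCP) lies at the very end of the fingers, on their centre line; the grasp point (between the pads) lies ctrl.grip_point_offset behind it (ctrl.grip_point_offset is the distance from the TCP to the grasp point, in m); z points along the fingers, y is the direction in which the jaws open and shut (so a half turn about z gives the same grasp; the last joint's range is limited). The gripper opens to 85 mm and grips with 20 to 120 N. Pads are 22 mm wide; open, the fingers measure 114 mm over their backs; the gripper's body (76 mm by 85 mm) begins 54 mm behind the grasp point. The pads swing forward as they close: fully open they stand 13 mm farther back than shut.
Start: joints at [1.111, 0.286, 1.577, -0, 1.279, -0.15], TCP at [0.206, 0.643, 0.231] pointing down, gripper open.
Joint ranges: [-2.77, 2.77], [-0.9, 2.22], [0.21, 2.48], [-1.53, 4.67], [0.24, 2.81], [-2.84, 2.84]. Speed limits (rad/s): [2.79, 2.79, 3.14, 3.14, 3.14, 3.14].

## Interface

Orientations are given as a unit quaternion [x, y, z, w].
In Python, from plant import ctrl gives the robot as it stands.
- The arm moves only by the tool servo_tool, never from a script. Its argument "increments" is a list of rows, each a list of 5 numbers: the opening, from 0 (shut) to 1 (fully open), then the shift along the world's x, y, z in units of 40 mm (1.0 is 40 mm), then the turn about the world's z in units of 5 degrees (1.0 is 5 degrees). A call has exactly 10 rows; each row is the pose to reach, as a shift and turn from the pose measured when the call began; what a row does not reach only later rows make up. A row lasts 1/12 s, in which the tool goes at most 41.7 mm and 7.16 degrees, less where a joint would pass 70% of its speed; a pose out of reach is approached as far as the arm can. A call with a gripper value outside its range is refused whole. The fingers move at their own pace and stop on an object; "grip_force" is the grip in N (left out, the last holds). Time passes only in rows, so rows that repeat a pose let the fingers close, or fill a call up. It gives the time, the measured TCP pose, the force and the opening at its end, in the units of the state.
- ctrl.get_state(): the state, without advancing time (a new reading comes with each control period).
- ctrl.read_camera(name): name is "scene" or "side" or "wrist"; returns a dict with "frame" (384x512x3 uint8, red, green, blue), "K" (3x3 intrinsics, pixels), "extrinsics" (4x4, takes a point from camera to world coordinates). Camera axes: x right, y down, z forward; pixel columns grow to the right and rows downward; lengths in m; the calibration is good to about 2 mm. A picture is of the moment at which its call begins. There is no depth.
- ctrl.sign_off(): hands the job in, once; it reports no verdict.
Trained networks look in a picture, given as the dict that the camera call returned (one of the last four; its "shot" number tells which), for a name from the list of things; names that differ only in an ending like _2 or _b are one class to them, and where a whole thing is asked for, a point or a joint stands for the part that bears it (a point fixed in the world has none). Each returns a list of dicts, best first, with "conf" (0 to 1); they miss things now and then, are a little off and sometimes report something else, mostly with a low value. They report only what shows in the picture. A call takes as long as a camera call. They do not tell look-alikes from the thing itself.
- ctrl.masks_of(picture, query): "region" (384x512 bool, what is visible of it) and "extent" ([left, top, right, bottom] in pixels, round what is visible of it).
- ctrl.landmark_of(picture, query): "centre" ([row, column] in pixels: a listed point, or the origin of a listed thing).
The state is a dict: "time": time; "qpos": joint angles; "dq": joint speeds; "joint_efforts": joint torques, N m; "eef_pos": TCP position; "tcp_rot": TCP orientation; "contact_force": force on the tool from outside, world axes, zero at the start; "wrist_torque": the same for the moment, N m; "opening": opening from 0.0 (shut) to 1.0 (fully open).
Only numpy, scipy, OpenCV 4.12 (cv2) and the standard library are available. Lean on these libraries where they do the work, as an engineer would, in place of code of your own. Each camera call takes 0.05 s, during which the arm holds its last target. There are 200 camera calls.

## Task

The aluminium manifold block must be locked in the assembly fixture before its fittings are screwed in. With pushes alone, never lifting it off the plate, push it flat against the long fence, slide it along the fence past the open cam until it is home against the end stop, then push the cam lever round with a fingertip until the cam bears firmly on the block and holds it there. Leave the fittings, tools and bottle where they are, and finish clear of everything.

Things in the scene. Friction and masses are not known exactly. Their poses are not given: they have to be found in the camera images.
- fixture: Heavy grey base plate, fixed, 175 x 260 x 12 mm, carrying fence, end stop and cam lever on its top (z = 12 mm). Own frame: origin on the underside, plate x -75 to +100, y -130 to +130 mm; x points away from the robot to the fence, y to the left along the fence, away from the end stop, z up.
- fence_face (a point): Middle of the fence's locating face, 9 mm above the plate (fixture x = 45, y = 12.5 mm). The fence is a steel bar along the fixture's y, 215 mm long, 15 mm thick, 18 mm high above the plate; its locating face looks to the fixture's -x. Axes as the fixture's.
- stop_face (a point): Centre of the face of the end stop's 12 mm button, 10 mm above the plate (fixture x = 19, y = -95 mm), looking to the fixture's +y. The stop behind it is a steel block, fixture x 2 to 36, y -112 to -98 mm, 18 mm high. Axes as the fixture's.
- cam_pivot (a point): Upright axis of the cam lever, at the plate's top (fixture x = -24.2, y = -55 mm). The cam is an eccentric steel disc 32 mm across, 1.5 to 23.5 mm above the plate; its hub's top is 38 mm above the plate. Open (lever below 0.3) it leaves 5 mm beside a block that is home. Closing, its drag on the block is towards the end stop.
- block_home (a point): Fixed point on the fixture where the middle of the block is when the block is home: fixture frame x = 20, y = -55, z = 24.5 mm; axes as the fixture's.
- manifold: Loose rectangular aluminium block, 50 mm (its x) x 80 mm (its y) x 25 mm high, 0.2 to 0.35 kg, two 18 mm ports and four small holes in its top. Origin at the middle of its underside. It lies on the base plate to the left of the cam, askew by up to 0.35 rad and clear of the fence; home, its axes are parallel to the fixture's, its long side to the fence.
- block_mid (a point): Centre of the manifold block, half-way up (12.5 mm above the plate).
- cam_lever (a joint): Cam lever angle, rad, 0 (open, pointing to the fixture's -y, right) to 2.0, growing clockwise seen from above, towards the robot; 1.57 points to the fixture's -x. On a block at home the cam touches at about 1.45 and is firm from 1.6. Starts at 0 to 0.25. Swings with about 2 N at 85 mm from the pivot, 5 N at first bite and 10 to 15 N when firm; stays where it is left.
- lever_knob (a point): Centre of the black ball knob (22 mm across) at the lever's end, 105 mm from the pivot, 33.5 mm above the plate. The lever is a straight round steel bar, 10 mm thick, its centre 28 to 33 mm above the plate.
- fitting_0: Brass threaded fitting, 27 mm across, 36 mm tall, standing on the plate behind the fence. Origin at its foot. Leave it alone.
- fitting_1: Smaller brass fitting, 23 mm across, 36 mm tall, standing on the plate behind the fence. Origin at its foot. Leave it alone.
- glue_bottle: Red thread-lock bottle, 40 mm across, 128 mm tall, on the bench beyond the fixture. Origin at its foot. Leave it alone.
- spanner: Combination spanner, 194 mm long (its y), 32 mm wide, 7 mm thick, flat on the bench to the left. Origin at its middle. Leave it alone.
- hex_key: Black hexagon key, 95 x 33 x 8 mm, flat on the bench left of the spanner. Origin at its middle. Leave it alone.
Not all that is in view belongs to the job. Several things have the shape of the manifold; the one meant has the colours described above.

How it is judged:
By the outcome, as a careful person would: the job done as asked, in the order asked, and still so for the second after the job is handed in, with the robot touching nothing.
It also fails if it takes over 58 s, if anything falls off the work surface, if the arm or the gripper's body presses on something with over 40 N, if the wrist force passes 120 N, or if a joint passes its speed limit or range.

## Working session

There is one attempt and no reset: what is moved stays moved. The work goes in short steps, Python scripts to look and compute and a tool call to move; the robot and the scene stay as the last step left them, time stands still between calls to the robot, and variables do not carry over. Pictures are saved under pics/ and viewed, about 8 in all and at most 12, crops included, and the job is handed in when it is done.

Besides the shell and the picture viewer there is one more tool, called after ">>>" by a JSON object that holds its "method" and its "body". servo_tool: Moves the arm, as the interface text tells. Its arguments: {"type":"object","properties":{"increments":{"type":"array"},"grip_force":{"type":"number"}},"required":["increments"]}

```bash
mkdir -p pics; ls
cat > h.py <<'E'
import numpy as np, cv2
from plant import ctrl
def cam(n,save=None):
    p=ctrl.read_camera(n)
    if save: cv2.imwrite(f'pics/{save}.png',p['frame'][:,:,::-1])
    return p
def ray(p,rc,z):
    K=np.array(p['K']);E=np.array(p['extrinsics'])
    d=E[:3,:3]@np.linalg.inv(K)@[rc[1],rc[0],1]
    o=E[:3,3]; return o+d*(z-o[2])/d[2]
def proj(p,X):
    E=np.linalg.inv(np.array(p['extrinsics']));c=E[:3,:3]@X+E[:3,3];u=np.array(p['K'])@c;return u[:2]/u[2]
E
python3 - <<'E'
from h import *
ims=[]
for n in ['scene','side']:
    p=cam(n); ims.append(p['frame'][:,:,::-1])
    print(n,np.round(p['extrinsics'],3).tolist(),np.round(p['K'],0).tolist())
    for q,z in [('fence_face',.021),('stop_face',.022),('cam_pivot',.012),('block_home',.0245),('block_mid',.0245),('manifold',.012),('lever_knob',.0455),('fixture',0),('fitting_0',.012),('glue_bottle',0)]:
        for r in ctrl.landmark_of(p,q)[:3]:
            print(q,np.round(r['centre']),round(r['conf'],2),np.round(ray(p,r['centre'],z),3))
cv2.imwrite('pics/a.png',ims[0]); cv2.imwrite('pics/b.png',ims[1])
s=ctrl.get_state();print({k:np.round(v,3) for k,v in s.items()}, ctrl.grip_point_offset)
E
```

```text
pics
scene [[-0.909, -0.27, 0.317, 0.246], [-0.417, 0.612, -0.672, 0.585], [-0.013, -0.743, -0.669, 0.827], [0.0, 0.0, 0.0, 1.0]] [[386.0, 0.0, 257.0], [0.0, 386.0, 196.0], [0.0, 0.0, 1.0]]
fence_face [172. 302.] 0.66 [ 0.539 -0.392  0.021]
fence_face [183. 286.] 0.62 [ 0.569 -0.317  0.021]
fence_face [196. 273.] 0.3 [ 0.583 -0.243  0.021]
stop_face [162. 306.] 0.56 [ 0.546 -0.449  0.022]
cam_pivot [175. 316.] 0.77 [ 0.496 -0.404  0.012]
block_home [171. 303.] 0.86 [ 0.536 -0.392  0.024]
block_mid [191. 306.] 0.86 [ 0.495 -0.304  0.024]
block_mid [193. 200.] 0.56 [ 0.795 -0.157  0.024]
manifold [191. 303.] 0.91 [ 0.507 -0.311  0.012]
manifold [198. 202.] 0.73 [ 0.787 -0.152  0.012]
lever_knob [150. 324.] 0.5 [ 0.503 -0.507  0.045]
lever_knob [190. 302.] 0.45 [ 0.5   -0.277  0.045]
fixture [186. 302.] 0.63 [ 0.524 -0.348 -0.   ]
fitting_0 [176. 282.] 0.52 [ 0.598 -0.354  0.012]
fitting_0 [193. 273.] 0.51 [ 0.591 -0.264  0.012]
glue_bottle [184. 230.] 0.91 [ 0.743 -0.262 -0.   ]
side [[0.963, -0.153, 0.223, 0.387], [-0.27, -0.479, 0.835, -0.987], [-0.021, -0.864, -0.503, 0.562], [0.0, 
[... 865 characters left out ...]
  0.   ]
fitting_0 [255. 277.] 0.7 [ 0.598 -0.372  0.012]
fitting_0 [243. 231.] 0.55 [ 0.505 -0.299  0.012]
fitting_0 [227. 260.] 0.45 [ 0.592 -0.257  0.012]
glue_bottle [223. 318.] 0.82 [ 0.746 -0.266  0.   ]
{'time': np.float64(1.1), 'qpos': array([ 1.111,  0.286,  1.577,  0.   ,  1.279, -0.15 ]), 'dq': array([-0.   , -0.   , -0.001,  0.001, -0.001,  0.001]), 'joint_efforts': array([ 1.0000e-03, -4.0594e+01, -2.9296e+01, -0.0000e+00,  0.0000e+00,
        0.0000e+00]), 'eef_pos': array([0.206, 0.643, 0.231]), 'tcp_rot': array([ 0.154,  0.988, -0.   , -0.   ]), 'contact_force': array([0.296, 0.33 , 1.147]), 'wrist_torque': array([ 0.04 , -0.005, -0.014]), 'opening': np.float64(1.004)} 0.0187
```

```bash
python3 -c "
import cv2,numpy as np
a=cv2.imread('pics/a.png')[130:245,170:360];b=cv2.imread('pics/b.png')[170:320,180:350]
a=cv2.resize(a,(790,478),interpolation=3);b=cv2.resize(b,(680,600),interpolation=3)
cv2.imwrite('pics/a2.png',a);cv2.imwrite('pics/b2.png',b)"
```

```text
(no output)
```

View pics/a2.png

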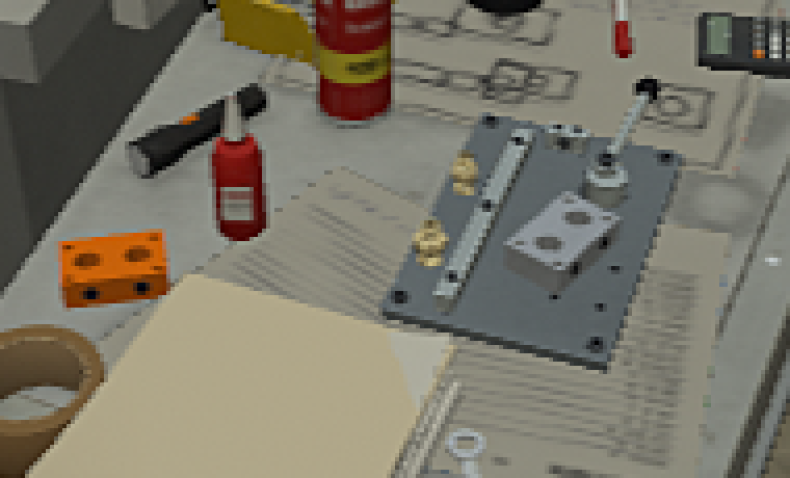

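View pics/b2.png

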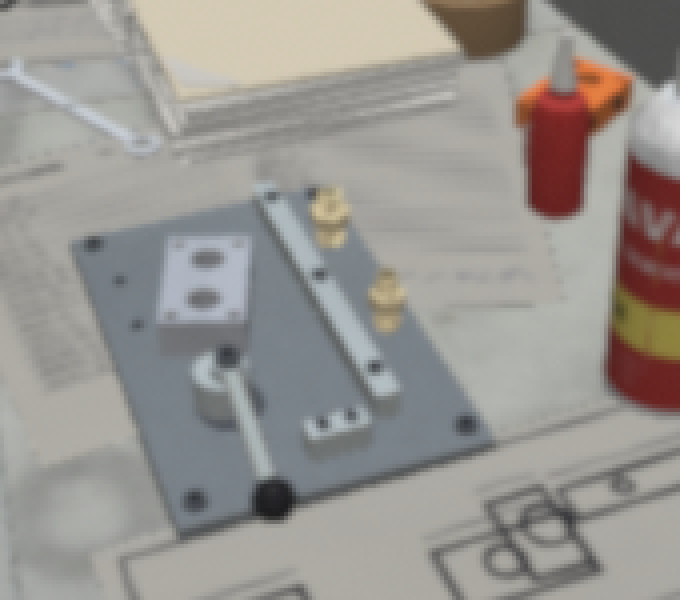

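Aluminium block on the plate (scene col,row ≈ 306,188; side ≈ 231,240) fits; the orange one (scene ≈ 198,195; side ≈ 322,193) has the shape but the wrong colour, so it stays. Fit the plate corners from both views.

```bash
cat > f.py <<'E'
from h import *
from scipy.optimize import least_squares
def rig(v,L):  # local (x,y,z)->world
    c,s=np.cos(v[2]),np.sin(v[2]);L=np.asarray(L,float)
    return np.c_[v[0]+c*L[:,0]-s*L[:,1],v[1]+s*L[:,0]+c*L[:,1],L[:,2]]
def fit(obs,v0):
    def r(v): return np.concatenate([(np.array([proj(p,X) for X in rig(v,L)])-uv).ravel() for p,L,uv in obs])
    o=least_squares(r,v0,loss='soft_l1');return o.x,o.fun
E
python3 - <<'E'
from f import *
S=cam('scene');D=cam('side')
s=lambda a:np.array(a)/4.158+[170,130]
d=lambda a:np.array(a)/4+[180,170]
m=lambda L,z:[(x/1e3,y/1e3,z/1e3) for x,y in L]
P=m([(100,-130),(-75,-130),(-75,130),(100,130)],12)
v,f=fit([(S,P,s([(485,115),(680,155),(605,365),(385,315)])),(D,P[:3],d([(493,440),(182,530),(72,243)]))],[.523,-.34,0])
print('fix',v.round(4),abs(f).round(1))
B=m([(25,40),(25,-40),(-25,-40),(-25,40)],37)
w,g=fit([(S,B,s([(504,242),(572,192),(622,222),(562,264)])),(D,B,d([(165,235),(253,236),(247,325),(157,325)])[[1,2,3,0]])],[.507,-.305,0])
print('blk',w.round(4),abs(g).round(1))
R=rig([0,0,v[2]],[(w[0]-v[0],w[1]-v[1],0)]);c,t=np.cos(v[2]),np.sin(v[2]);q=w-v;print('blk in fix',c*q[0]+t*q[1],-t*q[0]+c*q[1],q[2])
E
```

```text
fix [ 0.5175 -0.3407  0.0779] [1.3 1.3 0.6 1.  0.6 0.7 2.  2.1 0.7 0.7 1.6 0.1 1.9 1.4]
blk [ 0.5031 -0.317  -0.2772] [0.2 0.7 1.4 1.1 0.5 2.  0.7 0.8 1.  0.4 0.8 0.6 0.6 0.3 0.4 0.9]
blk in fix -0.012488537657110554 0.024755031795932386 -0.3551829102004066
```

>>> {"method": "servo_tool", "body": {"increments": [[0, 0.9, -0.5, 0, 0], [0, 1.8, -1.3, 0, 0], [0, 2.7, -2.1, 0, 0], [0, 3.6, -2.9, 0, 0], [0, 4.4, -3.8, 0, 0], [0, 5.0, -4.7, 0, 0], [0, 5.4, -5.6, 0, 0], [0, 5.6, -6.6, 0, 0], [0, 5.8, -7.6, 0, 0], [0, 6.0, -8.6, 0, 0]]}}

```text
time: 2.03
eef_pos: [0.4419, 0.3175, 0.2314]
tcp_rot: [0.154, 0.988, 0.0, 0.0]
contact_force: [0.4, 0.1, -0.5]
opening: -0.002
```

>>> {"method": "servo_tool", "body": {"increments": [[0, 0.1, -1.0, 0.2, -1.3], [0, 0.3, -2.0, 0.4, -2.6], [0, 0.5, -3.0, 0.6, -3.9], [0, 0.6, -4.0, 0.8, -5.2], [0, 0.7, -5.0, 1.0, -6.5], [0, 0.7, -6.0, 1.0, -7.8], [0, 0.7, -7.0, 1.0, -9.1], [0, 0.7, -8.0, 1.0, -10.4], [0, 0.7, -9.0, 1.0, -11.7], [0, 0.6, -10.0, 1.0, -13.0]]}}

```text
time: 2.87
eef_pos: [0.4658, -0.0845, 0.2719]
tcp_rot: [0.663, 0.749, 0.0, 0.001]
contact_force: [1.0, 0.1, 0.3]
opening: -0.003
```

>>> {"method": "servo_tool", "body": {"increments": [[0, 0, -1, 0, -0.6], [0, 0, -2, 0, -0.6], [0, 0, -3, 0, -0.6], [0, 0, -4, 0, -0.6], [0, 0, -5, 0, -0.6], [0, 0, -5.5, 0, -0.6], [0, 0, -5.5, 0, -0.6], [0, 0, -5.5, 0, -0.6], [0, 0, -5.5, 0, -0.6], [0, 0, -5.5, 0, -0.6]]}}

```text
time: 3.7
eef_pos: [0.4659, -0.3032, 0.272]
tcp_rot: [0.682, 0.731, 0.0, 0.001]
contact_force: [0.0, -0.0, -0.4]
opening: 0.002
```

Run:
```python
from f import *
p=cam('wrist','w1')
import pickle;pickle.dump({k:np.array(v) for k,v in p.items()},open('w1.pkl','wb'))
print(np.round(p['extrinsics'],3).tolist(),np.round(p['K'],1).tolist())
for q,z in [('fence_face',.021),('stop_face',.022),('cam_pivot',.012),('block_mid',.0245),('manifold',.012),('lever_knob',.0455)]:
    for r in ctrl.landmark_of(p,q)[:2]:
        print(q,np.round(r['centre']),round(r['conf'],2),np.round(ray(p,r['centre'],z),4))
s=ctrl.get_state();print(s['eef_pos'],s['tcp_rot'],s['qpos'],s['contact_force'])
```

```text
[[0.998, 0.066, 0.023, 0.461], [0.07, -0.951, -0.302, -0.227], [0.002, 0.303, -0.953, 0.415], [0.0, 0.0, 0.0, 1.0]] [[266.4, 0.0, 251.9], [0.0, 266.4, 190.2], [0.0, 0.0, 1.0]]
fence_face [180. 313.] 0.97 [ 0.5632 -0.3299  0.021 ]
stop_face [243. 293.] 0.63 [ 0.5451 -0.4394  0.022 ]
stop_face [198. 334.] 0.2 [ 0.5993 -0.3564  0.022 ]
cam_pivot [216. 267.] 0.88 [ 0.4988 -0.3972  0.012 ]
block_mid [ 75. 503.] 0.74 [ 0.7988 -0.1646  0.0245]
block_mid [168. 271.] 0.65 [ 0.4961 -0.3137  0.0245]
manifold [ 78. 499.] 0.62 [ 0.8049 -0.1666  0.012 ]
lever_knob [244. 293.] 0.42 [ 0.5394 -0.4278  0.0455]
[ 0.46592985 -0.30397764  0.27207173] [6.82197472e-01 7.31167116e-01 2.26148098e-04 1.09803496e-03] [-7.60663572e-01 -6.73891017e-03  1.82811838e+00  4.89569999e-04
  1.31802172e+00 -8.30052914e-01] [0.18989616 0.35278999 0.13561521]
```

View pics/w1.png

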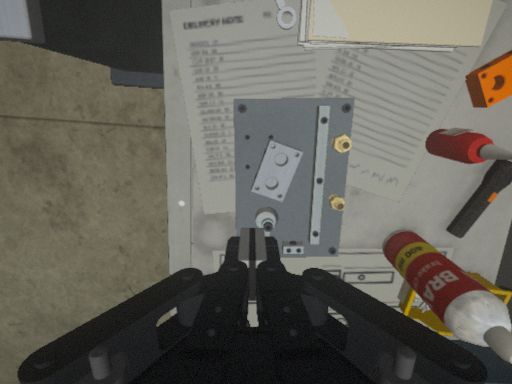

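```bash
python3 -c "
import cv2
a=cv2.imread('pics/w1.png')[92:262,225:365]
cv2.imwrite('pics/w1c.png',cv2.resize(a,None,fx=3.5,fy=3.5,interpolation=cv2.INTER_CUBIC))"
```

```text
(no output)
```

View pics/w1c.png

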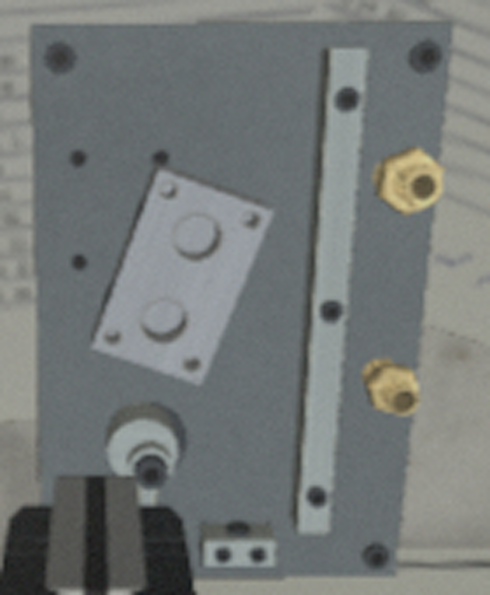

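Run:
```python
from f import *
import pickle
W=pickle.load(open('w1.pkl','rb'))
c=lambda a:np.array(a)/3.5+[225-.36,92-.36]
m=lambda L,z:[(x/1e3,y/1e3,z/1e3) for x,y in L]
P=m([(-75,130),(100,130),(100,-130)],12)+m([(45,120),(60,120),(60,-95),(45,-95)],30)
v,f=fit([(W,P,c([(32,25),(452,22),(396,575),(331,48),(368,48),(328,534),(296,530)]))],[.52,-.34,.08])
B=m([(-25,40),(25,40),(25,-40),(-25,-40)],37)
w,g=fit([(W,B,c([(159,168),(274,210),(201,385),(92,348)]))],[.5,-.31,-.27])
print('fix',v.round(4),f.round(1));print('blk',w.round(4),g.round(1))
q=w-v;C,S=np.cos(v[2]),np.sin(v[2]);print('blk in fix',C*q[0]+S*q[1],-S*q[0]+C*q[1],q[2])
np.save('fix.npy',v)
for n,L in dict(pivot=(-24.2,-55),stop=(19,-95),fence=(45,12.5),home=(20,-55),push1=(-60,12),pushY=(20,90)).items(): print(n,rig(v,[(L[0]/1e3,L[1]/1e3,0)]).round(4)[0][:2])
```

```text
fix [ 0.518  -0.3435  0.0738] [-1.3 -0.5  1.  -0.2  0.   1.1 -0.3 -0.2  0.  -0.2  0.2  0.1  0.1  1.2]
blk [ 0.5039 -0.3167 -0.2735] [-0.   0.2 -0.1  0.1  0.1 -0.2  0.  -0.2]
blk in fix -0.01215078688474687 0.027799495837809454 -0.34727581157181053
pivot [ 0.4979 -0.4001]
stop [ 0.544  -0.4368]
fence [ 0.562  -0.3277]
home [ 0.542  -0.3969]
push1 [ 0.4573 -0.3359]
pushY [ 0.5313 -0.2523]
```

>>> {"method": "servo_tool", "body": {"increments": [[0, -0.3, -0.4, -0.8, 0.05], [0, -0.57, -0.68, -1.6, 0.05], [0, -0.57, -0.68, -2.5, 0.05], [0, -0.57, -0.68, -3.4, 0.05], [0, -0.57, -0.68, -4.3, 0.05], [0, -0.57, -0.68, -5.2, 0.05], [0, -0.57, -0.68, -5.8, 0.05], [0, -0.57, -0.68, -6.2, 0.05], [0, -0.57, -0.68, -6.3, 0.05], [0, -0.57, -0.68, -6.3, 0.05]]}}

```text
time: 4.88
eef_pos: [0.4425, -0.3303, 0.0187]
tcp_rot: [0.681, 0.733, 0.0, -0.0]
contact_force: [-0.6, -0.0, 0.3]
opening: -0.0
```

>>> {"method": "servo_tool", "body": {"increments": [[0, 0.12, 0.01, 0, 0], [0, 0.24, 0.02, 0, 0], [0, 0.36, 0.03, 0, 0], [0, 0.48, 0.04, 0, 0], [0, 0.6, 0.05, 0, 0], [0, 0.72, 0.05, 0, 0], [0, 0.84, 0.06, 0, 0], [0, 0.96, 0.07, 0, 0], [0, 1.08, 0.08, 0, 0], [0, 1.15, 0.09, 0, 0]]}}

```text
time: 5.72
eef_pos: [0.4891, -0.3268, 0.0188]
tcp_rot: [0.681, 0.733, 0.0, -0.0]
contact_force: [-1.4, -0.8, 1.2]
opening: 0.001
```

>>> {"method": "servo_tool", "body": {"increments": [[0, 0.03, 0, 0, 0], [0, 0.06, 0, 0, 0], [0, 0.09, 0.01, 0, 0], [0, 0.12, 0.01, 0, 0], [0, 0.15, 0.01, 0, 0], [0, 0.17, 0.01, 0, 0], [0, 0.19, 0.02, 0, 0], [0, 0.2, 0.02, 0, 0], [0, 0.2, 0.02, 0, 0], [0, 0.2, 0.02, 0, 0]]}}

```text
time: 6.55
eef_pos: [0.4964, -0.3258, 0.0187]
tcp_rot: [0.68, 0.733, 0.0, -0.001]
contact_force: [-4.4, -0.5, 3.3]
opening: 0.001
```

>>> {"method": "servo_tool", "body": {"increments": [[0, 0.02, 0, 0, 0], [0, 0.04, 0, 0, 0], [0, 0.06, 0, 0, 0], [0, 0.08, 0, 0, 0], [0, 0.1, 0.01, 0, 0], [0, 0.1, 0.01, 0, 0], [0, 0.1, 0.01, 0, 0], [0, 0.1, 0.01, 0, 0], [0, 0.1, 0.01, 0, 0], [0, 0.1, 0.01, 0, 0]]}}

```text
time: 7.38
eef_pos: [0.4969, -0.3249, 0.0187]
tcp_rot: [0.68, 0.733, -0.002, -0.006]
contact_force: [-14.0, -0.0, 10.0]
opening: 0.004
```

Run:
```python
from f import *
p=cam('wrist');d=cam('side')
a=cv2.resize(p['frame'][80:220,200:380,::-1],None,fx=4.2,fy=4.2,interpolation=2)
b=cv2.resize(d['frame'][170:310,180:350,::-1],None,fx=4,fy=4,interpolation=2)
cv2.imwrite('pics/s2.png',b);cv2.imwrite('pics/w2full.png',p['frame'][:,:,::-1])
print(ctrl.get_state()['contact_force'])
```

```text
[-13.11222806  -0.2861813    9.9340809 ]
```

View pics/s2.png

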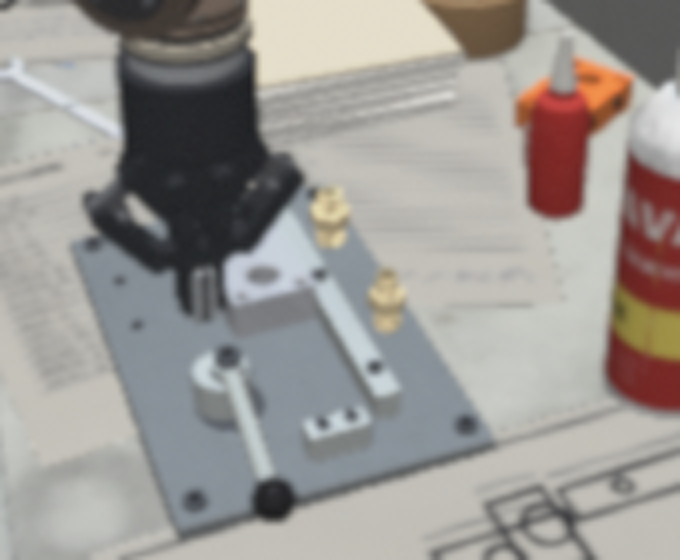

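>>> {"method": "servo_tool", "body": {"increments": [[0, -0.2, 0, 0, 0.05], [0, -0.4, 0, 0, 0.05], [0, -0.4, 0, 0.9, 0.05], [0, -0.2, 0.4, 1.7, 0.05], [0, 0.1, 1.0, 2.2, 0.05], [0, 0.4, 1.6, 2.2, 0.05], [0, 0.7, 2.1, 2.2, 0.05], [0, 0.7, 2.1, 1.5, 0.05], [0, 0.7, 2.1, 0.8, 0.05], [0, 0.7, 2.1, 0.6, 0.05]]}}

```text
time: 8.32
eef_pos: [0.523, -0.2385, 0.0387]
tcp_rot: [0.678, 0.735, -0.002, -0.008]
contact_force: [-1.5, 0.4, -0.5]
opening: 0.001
```

Run:
```python
from f import *
s=ctrl.get_state();v=np.load('fix.npy')
def tofix(X): q=np.array(X[:2])-v[:2];C,S=np.cos(v[2]),np.sin(v[2]);return np.array([C*q[0]+S*q[1],-S*q[0]+C*q[1]])
print(s['eef_pos'],tofix(s['eef_pos']),s['contact_force'])
for n in ['scene','side','wrist']:
    p=cam(n)
    for q,z in [('block_mid',.0245),('manifold',.012)]:
        for r in ctrl.landmark_of(p,q)[:2]: print(n,q,round(r['conf'],2),tofix(ray(p,r['centre'],z)).round(4))
    if n=='side':cv2.imwrite('pics/s3.png',cv2.resize(p['frame'][195:295,190:310,::-1],None,fx=6,fy=6,interpolation=2))
```

```text
[ 0.52295966 -0.2385025   0.03873557] [0.01266493 0.1043401 ] [-1.46726213  0.40358087 -0.48023727]
scene block_mid 0.74 [0.3019 0.1609]
scene block_mid 0.54 [0.0354 0.0363]
scene manifold 0.79 [0.2877 0.174 ]
scene manifold 0.7 [0.0771 0.0915]
side block_mid 0.83 [0.0136 0.0304]
side block_mid 0.47 [0.294  0.1499]
side manifold 0.71 [0.0238 0.0407]
side manifold 0.62 [0.2947 0.1463]
wrist block_mid 0.94 [0.0175 0.0374]
wrist manifold 0.67 [0.0194 0.0393]
wrist manifold 0.29 [0.0785 0.065 ]
```

View pics/s3.png

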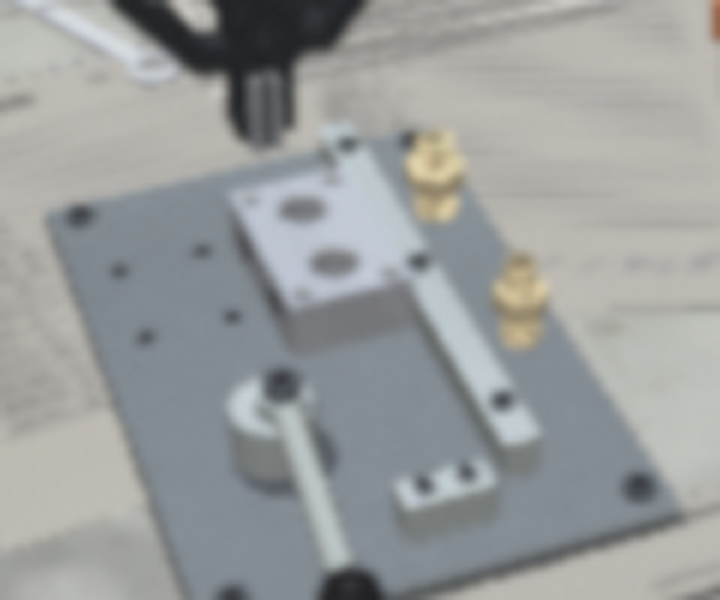

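>>> {"method": "servo_tool", "body": {"increments": [[0, 0, 0, -0.25, 0], [0, 0, 0, -0.42, 0], [0, 0.02, -0.2, -0.42, 0], [0, 0.04, -0.35, -0.42, 0], [0, 0.05, -0.5, -0.42, 0], [0, 0.06, -0.63, -0.42, 0], [0, 0.07, -0.76, -0.42, 0], [0, 0.08, -0.9, -0.42, 0], [0, 0.09, -1.03, -0.42, 0], [0, 0.1, -1.15, -0.42, 0]]}}

```text
time: 9.6
eef_pos: [0.5298, -0.2883, 0.0275]
tcp_rot: [0.678, 0.735, -0.002, -0.004]
contact_force: [0.8, 1.7, -0.1]
opening: -0.006
```

>>> {"method": "servo_tool", "body": {"increments": [[0, 0.01, -0.13, 0, 0], [0, 0.02, -0.26, 0, 0], [0, 0.03, -0.39, 0, 0], [0, 0.04, -0.52, 0, 0], [0, 0.05, -0.65, 0, 0], [0, 0.06, -0.78, 0, 0], [0, 0.07, -0.9, 0, 0], [0, 0.08, -1.0, 0, 0], [0, 0.09, -1.1, 0, 0], [0, 0.1, -1.2, 0, 0]]}}

```text
time: 10.43
eef_pos: [0.5337, -0.3366, 0.0275]
tcp_rot: [0.678, 0.735, -0.002, -0.004]
contact_force: [-0.7, 2.5, 1.1]
opening: -0.003
```

```bash
cat >> f.py <<'E'
v=np.load('fix.npy')
def tofix(X): q=np.array(X[:2])-v[:2];C,S=np.cos(v[2]),np.sin(v[2]);return np.array([C*q[0]+S*q[1],-S*q[0]+C*q[1]])
def st():
    s=ctrl.get_state();print(s['time'],s['eef_pos'].round(4),'fix',tofix(s['eef_pos']).round(4),'F',s['contact_force'].round(1),'rot',np.round(s['tcp_rot'],3))
E
python3 - <<'E'
from f import *
st()
p=cam('side');cv2.imwrite('pics/s4.png',cv2.resize(p['frame'][195:295,190:310,::-1],None,fx=6,fy=6,interpolation=2))
E
```

```text
10.4333 [ 0.5337 -0.3366  0.0275] fix [0.0162 0.0057] F [-0.7  2.5  1.1] rot [ 0.678  0.735 -0.002 -0.004]
```

View pics/s4.png

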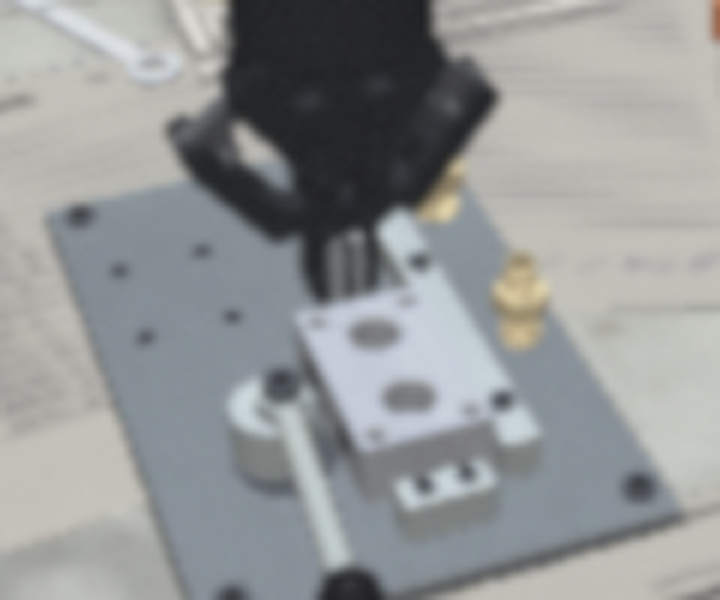

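>>> {"method": "servo_tool", "body": {"increments": [[0, 0.01, -0.06, 0, 0], [0, 0.01, -0.12, 0, 0], [0, 0.02, -0.17, 0, 0], [0, 0.02, -0.21, 0, 0], [0, 0.02, -0.24, 0, 0], [0, 0.02, -0.27, 0, 0], [0, 0.02, -0.3, 0, 0], [0, 0.02, -0.32, 0, 0], [0, 0.02, -0.33, 0, 0], [0, 0.02, -0.33, 0, 0]]}}

```text
time: 11.32
eef_pos: [0.5344, -0.3446, 0.0275]
tcp_rot: [0.679, 0.734, 0.002, -0.01]
contact_force: [-0.9, 17.1, 8.7]
opening: 0.0
```

```bash
python3 -c "
from f import *
st()"
```

```text
11.3167 [ 0.5344 -0.3446  0.0275] fix [ 0.0162 -0.0023] F [-0.9 17.1  8.7] rot [ 0.679  0.734  0.002 -0.01 ]
```

>>> {"method": "servo_tool", "body": {"increments": [[0, 0, 0.3, 0, 0], [0, 0, 0.6, 0, 0], [0, 0, 0.6, 0.8, 0], [0, -0.2, 0.8, 1.7, 0], [0, -0.4, 1.0, 2.6, 0], [0, -0.6, 1.1, 3.4, 0], [0, -0.6, 1.1, 3.8, 0], [0, -0.6, 1.1, 3.8, 0], [0, -0.6, 1.1, 3.8, 0], [0, -0.6, 1.1, 3.8, 0]]}}

```text
time: 12.15
eef_pos: [0.5098, -0.3001, 0.1779]
tcp_rot: [0.679, 0.734, 0.001, -0.011]
contact_force: [1.1, 1.0, -0.2]
opening: 0.001
```

Run:
```python
from f import *
st()
p=cam('wrist')
import pickle;pickle.dump({k:np.array(v) for k,v in p.items()},open('w5.pkl','wb'))
u=proj(p,rig(v,[(.02,-.055,.037)])[0]);print(u)
x,y=(int(u[0])-75,int(u[1])-60);x=min(max(x,0),512-150);y=min(max(y,0),384-110);print(x,y)
cv2.imwrite('pics/w5.png',cv2.resize(p['frame'][y:y+110,x:x+150,::-1],None,fx=5,fy=5,interpolation=2))
for n in ['side','scene']:
    d=cam(n)
    for r in ctrl.landmark_of(d,'lever_knob')[:1]: print(n,r['conf'],(tofix(ray(d,r['centre'],.0455))-[-.0242,-.055])*1e3)
    for r in ctrl.landmark_of(d,'block_mid')[:2]: print(n,r['conf'],tofix(ray(d,r['centre'],.0245)))
```

```text
12.15 [ 0.5098 -0.3001  0.1779] fix [-0.005   0.0438] F [ 1.1  1.  -0.2] rot [ 0.679  0.734  0.001 -0.011]
[272.95155477 259.34328947]
197 199
side 0.69 [0.29917082 0.15507886]
side 0.65 [ 0.01984728 -0.04632156]
scene 0.77 [  -2.02845185 -113.59406081]
scene 0.9 [ 0.03136639 -0.05831163]
scene 0.65 [-0.00223821  0.02913941]
```

View pics/w5.png

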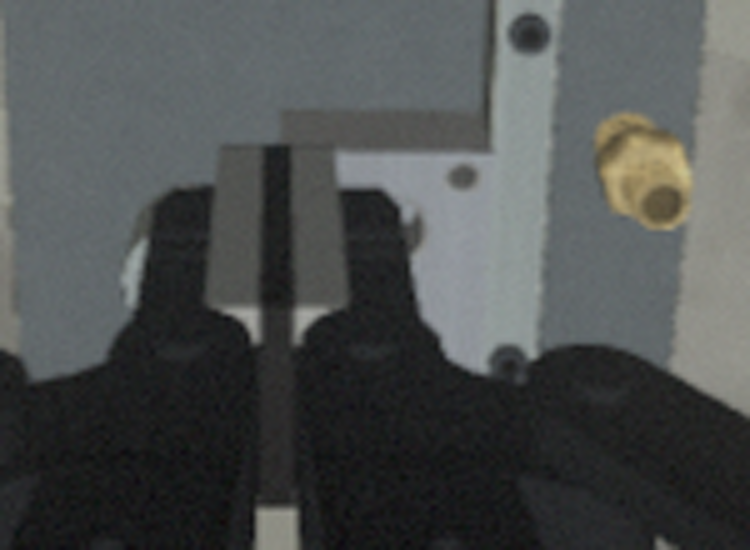

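>>> {"method": "servo_tool", "body": {"increments": [[0, 0.1, -0.9, 0, 0], [0, 0.2, -1.8, 0, 0], [0, 0.3, -2.7, 0, 0], [0, 0.5, -3.6, 0, 0], [0, 0.6, -4.39, 0, 0], [0, 0.6, -4.39, -0.8, 0], [0, 0.6, -4.39, -1.7, 0], [0, 0.6, -4.39, -2.6, 0], [0, 0.6, -4.39, -3.3, 0], [0, 0.6, -4.39, -3.6, 0]]}}

```text
time: 13.33
eef_pos: [0.5316, -0.4733, 0.0279]
tcp_rot: [0.679, 0.734, 0.002, -0.015]
contact_force: [-1.0, 1.0, -0.4]
opening: 0.001
```

Run:
```python
from f import *
st()
s=ctrl.get_state();e=s['eef_pos'];q=s['tcp_rot'];y0=2*np.arctan2(q[1],q[0])-np.pi/2
piv=np.array([-.0242,-.055])
print('yaw rel fixture deg',np.degrees(y0-v[2]),'j',s['qpos'].round(2))
for th in np.arange(0,1.81,.1):
    P=piv+.078*np.array([-np.sin(th),-np.cos(th)])-.0195*np.array([-np.cos(th),np.sin(th)])
    X=rig(v,[(P[0],P[1],0)])[0]
    print(round(th,2),((X-e)[:2]/.04).round(2),'turn',round(-np.degrees(th)/5,2), X[:2].round(4))
p=cam('side');cv2.imwrite('pics/s6.png',cv2.resize(p['frame'][220:320,190:310,::-1],None,fx=6,fy=6,interpolation=2))
```

```text
13.3333 [ 0.5316 -0.4733  0.0279] fix [ 0.0039 -0.1305] F [-1.   1.  -0.4] rot [ 0.679  0.734  0.002 -0.015]
yaw rel fixture deg 0.23449090601812486 j [-0.87  0.59  1.57  0.    1.02 -0.95]
0.0 [-0.21 -0.08] turn -0.0 [ 0.5231 -0.4765]
0.1 [-0.4  -0.13] turn -1.15 [ 0.5154 -0.4786]
0.2 [-0.6  -0.17] turn -2.29 [ 0.5075 -0.48  ]
0.3 [-0.8  -0.18] turn -3.44 [ 0.4994 -0.4805]
0.4 [-1.   -0.17] turn -4.58 [ 0.4914 -0.4803]
0.5 [-1.2  -0.15] turn -5.73 [ 0.4834 -0.4792]
0.6 [-1.4 -0.1] turn -6.88 [ 0.4756 -0.4774]
0.7 [-1.59 -0.04] turn -8.02 [ 0.468  -0.4748]
0.8 [-1.77  0.05] turn -9.17 [ 0.4607 -0.4714]
0.9 [-1.94  0.15] turn -10.31 [ 0.4538 -0.4673]
1.0 [-2.11  0.27] turn -11.46 [ 0.4473 -0.4626]
1.1 [-2.26  0.4 ] turn -12.61 [ 0.4413 -0.4572]
1.2 [-2.39  0.55] turn -13.75 [ 0.4359 -0.4513]
1.3 [-2.51  0.71] turn -14.9 [ 0.4311 -0.4448]
1.4 [-2.61  0.88] turn -16.04 [ 0.427  -0.4379]
1.5 [-2.7   1.07] turn -17.19 [ 0.4236 -0.4307]
1.6 [-2.77  1.26] turn -18.33 [ 0.4209 -0.4231]
1.7 [-2.81  1.45] turn -19.48 [ 0.419  -0.4153]
1.8 [-2.84  1.65] turn -20.63 [ 0.4179 -0.4073]
```

View pics/s6.png

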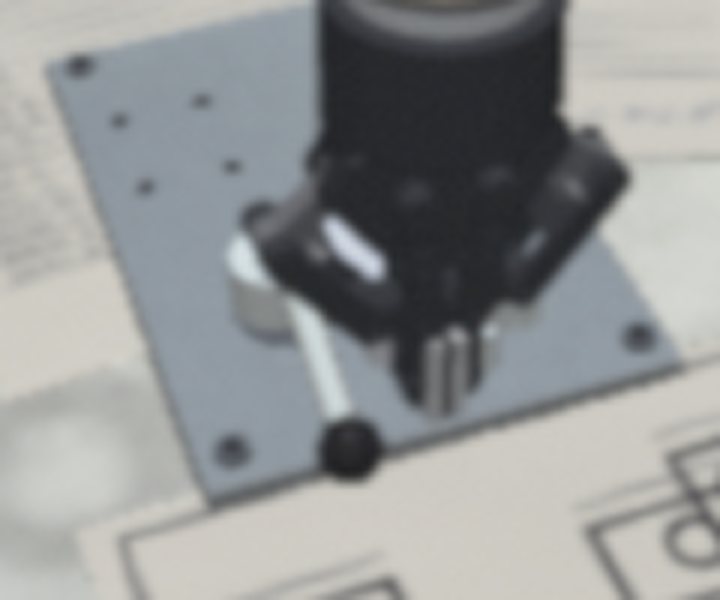

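>>> {"method": "servo_tool", "body": {"increments": [[0, 0, -0.08, 0.15, 0], [0, -0.21, -0.08, 0.15, 0], [0, -0.3, -0.1, 0.15, -0.57], [0, -0.4, -0.13, 0.15, -1.15], [0, -0.5, -0.15, 0.15, -1.7], [0, -0.6, -0.17, 0.15, -2.29], [0, -0.7, -0.18, 0.15, -2.9], [0, -0.8, -0.18, 0.15, -3.44], [0, -0.9, -0.18, 0.15, -4.0], [0, -1.0, -0.17, 0.15, -4.58]]}}

```text
time: 14.22
eef_pos: [0.4928, -0.4824, 0.0377]
tcp_rot: [0.812, 0.584, 0.006, -0.011]
contact_force: [1.9, -0.5, 0.3]
opening: -0.002
```

```bash
cat > lv.py <<'E'
from f import *
import sys
st()
s=ctrl.get_state();e=s['eef_pos'];q=s['tcp_rot'];y0=2*np.arctan2(q[1],q[0])-np.pi/2
piv=np.array([-.0242,-.055]);r=tofix(e)-piv;yr=y0-v[2]
# lever angle if its bar touches finger back 14.5 mm ahead of the TCP, bar radius 5
R=np.hypot(*r);a=np.arctan2(-r[0],-r[1]);print('th est',a+np.arcsin(.0195/R),'r',np.sqrt(R**2-.0195**2),'yaw',yr,'j',s['qpos'].round(2))
T=np.array([-np.cos(-yr),np.sin(-yr)]);F=s['contact_force'];print('tangential force on tool',F[:2]@rig([0,0,v[2]],[(T[0],T[1],0)])[0][:2])
for th in np.arange(*map(float,sys.argv[1:3]),.1):
    P=piv+.078*np.array([-np.sin(th),-np.cos(th)])-.0195*np.array([-np.cos(th),np.sin(th)])
    X=rig(v,[(P[0],P[1],0)])[0]
    print(round(th,2),((X-e)[:2]/.04).round(2),'turn',round(-np.degrees(th+yr)/5,2))
E
python3 lv.py .4 1.31
```

```text
14.2167 [ 0.4928 -0.4824  0.0377] fix [-0.0354 -0.1367] F [ 1.9 -0.5  0.3] rot [ 0.812  0.584  0.006 -0.011]
th est 0.37499552872456143 r 0.08007248346755506 yaw -0.3980744751405699 j [-0.93  0.53  1.63  0.01  1.   -0.61]
tangential force on tool -1.9846502152280685
0.4 [-0.03  0.05] turn -0.02
0.5 [-0.23  0.08] turn -1.17
0.6 [-0.43  0.13] turn -2.31
0.7 [-0.62  0.19] turn -3.46
0.8 [-0.8   0.27] turn -4.61
0.9 [-0.98  0.38] turn -5.75
1.0 [-1.14  0.49] turn -6.9
1.1 [-1.29  0.63] turn -8.04
1.2 [-1.42  0.78] turn -9.19
1.3 [-1.54  0.94] turn -10.34
```

>>> {"method": "servo_tool", "body": {"increments": [[0, -0.13, 0.06, -0.08, -0.6], [0, -0.23, 0.08, -0.08, -1.17], [0, -0.33, 0.1, -0.08, -1.75], [0, -0.43, 0.13, -0.08, -2.31], [0, -0.53, 0.16, -0.08, -2.9], [0, -0.62, 0.19, -0.08, -3.46], [0, -0.71, 0.23, -0.08, -4.0], [0, -0.8, 0.27, -0.08, -4.61], [0, -0.89, 0.32, -0.08, -5.2], [0, -0.98, 0.38, -0.08, -5.75]]}}

```text
time: 15.05
eef_pos: [0.4549, -0.4706, 0.0393]
tcp_rot: [0.932, 0.363, 0.009, -0.004]
contact_force: [0.6, -2.3, -0.0]
opening: 0.005
```

```bash
python3 lv.py .8 1.51
```

```text
15.05 [ 0.4549 -0.4706  0.0393] fix [-0.0724 -0.1221] F [ 0.6 -2.3 -0. ] rot [ 0.932  0.363  0.009 -0.004]
th est 0.8612113519863399 r 0.08022560056716335 yaw -0.9023127708254025 j [-0.96  0.45  1.74  0.02  0.95 -0.15]
tangential force on tool -2.099822864524796
0.8 [ 0.15 -0.02] turn 1.17
0.9 [-0.03  0.08] turn 0.03
1.0 [-0.19  0.2 ] turn -1.12
1.1 [-0.34  0.33] turn -2.27
1.2 [-0.47  0.48] turn -3.41
1.3 [-0.59  0.64] turn -4.56
1.4 [-0.7   0.82] turn -5.7
1.5 [-0.78  1.  ] turn -6.85
```

>>> {"method": "servo_tool", "body": {"increments": [[0, -0.03, 0.06, -0.15, 0], [0, -0.11, 0.13, -0.25, -0.5], [0, -0.19, 0.2, -0.25, -1.12], [0, -0.27, 0.26, -0.25, -1.7], [0, -0.34, 0.33, -0.25, -2.27], [0, -0.41, 0.4, -0.25, -2.8], [0, -0.47, 0.48, -0.25, -3.41], [0, -0.53, 0.56, -0.25, -4.0], [0, -0.59, 0.64, -0.25, -4.56], [0, -0.59, 0.64, -0.25, -4.56]]}}

```text
time: 15.88
eef_pos: [0.4318, -0.4465, 0.0319]
tcp_rot: [0.985, 0.171, 0.01, 0.0]
contact_force: [0.6, -1.0, 0.3]
opening: 0.003
```

```bash
python3 lv.py 1.2 1.91
```

```text
15.8833 [ 0.4318 -0.4465  0.0319] fix [-0.0936 -0.0964] F [ 0.6 -1.   0.3] rot [0.985 0.171 0.01  0.   ]
th est 1.2769589304061069 r 0.07841420263148752 yaw -1.2999427062732587 j [-0.97  0.4   1.84  0.02  0.9   0.24]
tangential force on tool -1.126765763717107
1.2 [ 0.1  -0.12] turn 1.15
1.3 [-0.02  0.04] turn -0.0
1.4 [-0.12  0.21] turn -1.15
1.5 [-0.21  0.4 ] turn -2.29
1.6 [-0.27  0.59] turn -3.44
1.7 [-0.32  0.78] turn -4.58
1.8 [-0.35  0.98] turn -5.73
1.9 [-0.36  1.18] turn -6.88
```

Good. Now slowly into the bite, to about 1.6.

>>> {"method": "servo_tool", "body": {"increments": [[0, -0.06, 0.1, 0, -0.5], [0, -0.1, 0.17, 0, -0.9], [0, -0.14, 0.25, 0, -1.4], [0, -0.18, 0.33, 0, -1.9], [0, -0.21, 0.4, 0, -2.29], [0, -0.23, 0.46, 0, -2.6], [0, -0.25, 0.52, 0, -3.0], [0, -0.27, 0.59, 0, -3.44], [0, -0.28, 0.63, 0, -3.6], [0, -0.28, 0.63, 0, -3.6]]}}

```text
time: 16.72
eef_pos: [0.4208, -0.425, 0.0342]
tcp_rot: [1.0, 0.017, 0.011, 0.006]
contact_force: [-0.9, -5.6, -0.9]
opening: -0.001
```

```bash
python3 lv.py 1.5 1.91
```

```text
16.7167 [ 0.4208 -0.425   0.0342] fix [-0.1029 -0.0742] F [-0.9 -5.6 -0.9] rot [1.    0.017 0.011 0.006]
th est 1.5751866501719554 r 0.07864930331323346 yaw -1.6110695968841688 j [-0.96  0.34  1.9   0.02  0.87  0.56]
tangential force on tool -5.531112867463999
1.5 [ 0.07 -0.14] turn 1.27
1.6 [0.   0.05] turn 0.13
1.7 [-0.05  0.24] turn -1.02
1.8 [-0.07  0.44] turn -2.16
1.9 [-0.08  0.64] turn -3.31
```

>>> {"method": "servo_tool", "body": {"increments": [[0, -0.01, 0.06, -0.05, 0], [0, -0.02, 0.12, -0.05, -0.3], [0, -0.03, 0.17, -0.05, -0.6], [0, -0.04, 0.21, -0.05, -0.8], [0, -0.05, 0.25, -0.05, -1.0], [0, -0.05, 0.29, -0.05, -1.2], [0, -0.06, 0.33, -0.05, -1.4], [0, -0.06, 0.33, -0.05, -1.4], [0, -0.06, 0.33, -0.05, -1.4], [0, -0.06, 0.33, -0.05, -1.4]]}}

```text
time: 17.55
eef_pos: [0.4188, -0.4176, 0.0347]
tcp_rot: [0.999, -0.042, 0.012, 0.013]
contact_force: [-3.2, -11.9, -3.2]
opening: -0.001
```

```bash
python3 lv.py 1.6 2.01
```

```text
17.55 [ 0.4188 -0.4176  0.0347] fix [-0.1045 -0.0666] F [ -3.2 -11.9  -3.2] rot [ 0.999 -0.042  0.012  0.013]
th est 1.6706345149167383 r 0.07870222384525465 yaw -1.7294991516989384 j [-0.96  0.33  1.93  0.    0.85  0.7 ]
tangential force on tool -12.118384051478614
1.6 [ 0.05 -0.14] turn 1.48
1.7 [0.01 0.06] turn 0.34
1.8 [-0.02  0.26] turn -0.81
1.9 [-0.03  0.46] turn -1.95
2.0 [-0.02  0.66] turn -3.1
```

>>> {"method": "servo_tool", "body": {"increments": [[0, 0, 0.12, -0.05, 0], [0, 0, 0.16, -0.05, 0], [0, 0, 0.2, -0.05, 0], [0, 0, 0.23, -0.05, 0], [0, 0, 0.25, -0.05, 0], [0, 0, 0.25, -0.05, 0], [0, 0, 0.25, -0.05, 0], [0, 0, 0.25, -0.05, 0], [0, 0, 0.25, -0.05, 0], [0, 0, 0.25, -0.05, 0]]}}

```text
time: 18.38
eef_pos: [0.42, -0.4145, 0.0363]
tcp_rot: [0.999, -0.041, 0.015, 0.021]
contact_force: [-1.2, -13.0, -2.7]
opening: 0.0
```

```bash
python3 lv.py 1.6 1.81
```

```text
18.3833 [ 0.42   -0.4145  0.0363] fix [-0.1029 -0.0636] F [ -1.2 -13.   -2.7] rot [ 0.999 -0.041  0.015  0.021]
th est 1.711086819134033 r 0.07677193616072134 yaw -1.7260567905889508 j [-0.95  0.31  1.94 -0.    0.84  0.7 ]
tangential force on tool -13.081428067477573
1.6 [ 0.02 -0.22] turn 1.44
1.7 [-0.03 -0.02] turn 0.3
1.8 [-0.05  0.18] turn -0.85
```

>>> {"method": "servo_tool", "body": {"increments": [[0, 0, -0.4, 0, 0], [0, -0.05, -0.8, 0, 0], [0, -0.05, -0.9, 0.7, 0], [0, 0, -0.9, 1.6, 0], [0, 0.2, -0.6, 2.5, 0], [0, 0.5, -0.3, 3.4, 0], [0, 0.8, 0, 4.3, 0], [0, 0.8, 0, 5.2, 0], [0, 0.8, 0, 5.8, 0], [0, 0.8, 0, 5.8, 0]]}}

```text
time: 19.22
eef_pos: [0.4545, -0.4164, 0.278]
tcp_rot: [0.999, -0.039, 0.02, 0.027]
contact_force: [0.5, -0.8, 1.2]
opening: -0.002
```

Run:
```python
from f import *
import pickle
st()
p=cam('wrist');pickle.dump({k:np.array(v) for k,v in p.items()},open('w7.pkl','wb'))
for q,z in [('block_mid',.0245),('lever_knob',.0455),('cam_pivot',.012),('stop_face',.022),('fence_face',.021)]:
    for r in ctrl.landmark_of(p,q)[:2]: print(q,round(r['conf'],2),(tofix(ray(p,r['centre'],z))*1e3).round(1))
uv=np.array([proj(p,X) for X in rig(v,[(x,y,.02) for x in(-.14,.07) for y in(-.13,.03)])])
a=np.clip(uv.min(0).astype(int)-5,0,None);b=np.minimum(uv.max(0).astype(int)+5,[512,384])
im=p['frame'][a[1]:b[1],a[0]:b[0],::-1];f=min(790/im.shape[1],590/im.shape[0]);print(a,b,f)
cv2.imwrite('pics/w7.png',cv2.resize(im,None,fx=f,fy=f,interpolation=2))
for n in ['side','scene']:
    d=cam(n)
    for q,z in [('block_mid',.0245),('lever_knob',.0455)]:
        for r in ctrl.landmark_of(d,q)[:2]: print(n,q,round(r['conf'],2),(tofix(ray(d,r['centre'],z))*1e3).round(1))
```

```text
19.2167 [ 0.4545 -0.4164  0.278 ] fix [-0.0687 -0.068 ] F [ 0.5 -0.8  1.2] rot [ 0.999 -0.039  0.02   0.027]
block_mid 0.92 [ 23.2 -53.5]
lever_knob 0.76 [-127.8  -49.3]
lever_knob 0.33 [ 21.3 -51.2]
cam_pivot 0.69 [-21.2 -55.5]
stop_face 0.88 [ 18.6 -89.7]
fence_face 0.74 [41.6 13.2]
fence_face 0.48 [ 18.9 -96.4]
[151  58] [292 225] 3.532934131736527
side block_mid 0.8 [ 19.7 -55.1]
side block_mid 0.67 [297.8 155. ]
side lever_knob 0.85 [-122.1  -47.4]
scene block_mid 0.57 [291.5 168.2]
scene block_mid 0.53 [ 23.9 -46.6]
scene lever_knob 0.7 [-117.3  -54.9]
scene lever_knob 0.25 [-6.8 52.9]
```

View pics/w7.png

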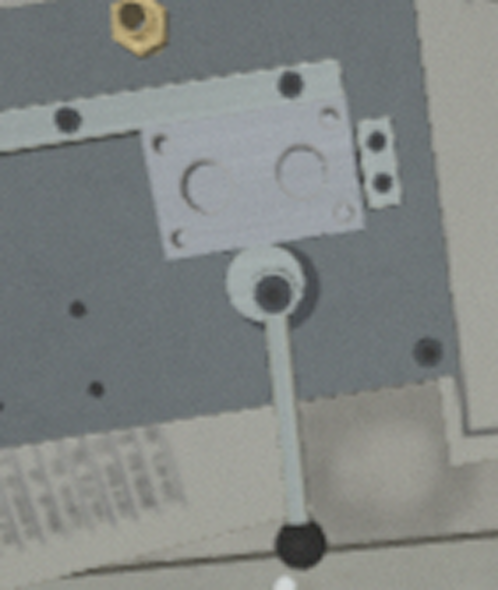

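Run:
```python
from f import *
import pickle
W=pickle.load(open('w7.pkl','rb'))
c=lambda x,y:np.array([58+y/3.533,151+x/3.533])
k=tofix(ray(W,c(300,543),.0455));h=tofix(ray(W,c(273,292),.050));print('knob',k*1e3,'hub',h*1e3)
d=k-h;print('len',np.hypot(*d),'theta',np.arctan2(-d[0],-d[1]))
a=tofix(ray(W,c(279,330),.041));b=tofix(ray(W,c(297,520),.045));d=b-a;print('bar',np.arctan2(-d[0],-d[1]))
m=lambda L,z:[(x/1e3,y/1e3,z/1e3) for x,y in L]
cc=lambda A:np.array([c(*t)[::-1] for t in A])
w,g=fit([(W,m([(-25,40),(25,40),(25,-40),(-25,-40)],37),cc([(168,260),(142,130),(343,98),(365,228)]))],[.542,-.397,.07])
print('blk',tofix(w)*1e3,'yaw rel',w[2]-v[2],g.round(1))
f1=tofix(ray(W,c(0,151),.030));f2=tofix(ray(W,c(140,131),.030));print('fence edge',f1*1e3,f2*1e3)
s1=tofix(ray(W,c(358,122),.030));s2=tofix(ray(W,c(371,208),.030));print('stop block front',s1*1e3,s2*1e3)
```

```text
knob [-129.64704061  -47.78027179] hub [-23.89939276 -55.18645935]
len 0.10600668205857383 theta 1.6407185791054715
bar 1.6491939472754082
blk [ 18.82954981 -55.16818164] yaw rel 0.0027650497893245557 [-0.2  0.3 -0.5 -0.   0.7 -0.4  0.1  0.2]
fence edge [44.88312284 41.28529163] [ 44.04755824 -13.8753055 ]
stop block front [ 34.63351345 -98.96245814] [  1.43736439 -99.16770037]
```

>>> {"method": "servo_tool", "body": {"increments": [[0, -0.4, -0.5, -0.6, 0], [0, -0.83, -0.9, -1.3, 0], [0, -0.83, -0.9, -2.2, 0], [0, -0.83, -0.9, -3.1, 0], [0, -0.83, -0.9, -4.0, 0], [0, -0.83, -0.9, -4.9, 0], [0, -0.83, -0.9, -5.5, 0], [0, -0.83, -0.9, -5.9, 0], [0, -0.83, -0.9, -6.1, 0], [0, -0.83, -0.9, -6.1, 0]]}}

```text
time: 20.65
eef_pos: [0.4178, -0.4491, 0.0212]
tcp_rot: [0.999, -0.041, 0.014, 0.019]
contact_force: [-0.0, 0.4, 0.4]
opening: -0.004
```

```bash
python3 lv.py 1.6 1.91
```

```text
20.65 [ 0.4178 -0.4491  0.0212] fix [-0.1078 -0.0979] F [-0.   0.4  0.4] rot [ 0.999 -0.041  0.014  0.019]
th est 1.3051901562064812 r 0.09190894636438822 yaw -1.7261081163755732 j [-0.99  0.38  1.88  0.    0.83  0.67]
tangential force on tool 0.3566961116243571
1.6 [0.08 0.65] turn 1.45
1.7 [0.03 0.85] turn 0.3
1.8 [0.   1.04] turn -0.85
1.9 [-0.01  1.25] turn -1.99
```

>>> {"method": "servo_tool", "body": {"increments": [[0, 0, 0, 0.3, 0], [0, 0.02, 0.25, 0.3, 0], [0, 0.03, 0.5, 0.3, 0], [0, 0.03, 0.65, 0.3, 0], [0, 0.03, 0.75, 0.28, 0], [0, 0.03, 0.85, 0.26, 0], [0, 0.02, 0.93, 0.25, 0], [0, 0.02, 1.0, 0.25, 0], [0, 0.01, 1.05, 0.25, 0], [0, 0.01, 1.05, 0.25, 0]]}}

```text
time: 21.48
eef_pos: [0.4194, -0.4131, 0.0342]
tcp_rot: [0.999, -0.04, 0.017, 0.026]
contact_force: [-2.0, -10.9, 0.1]
opening: -0.004
```

```bash
python3 lv.py 1.7 1.91
```

```text
21.4833 [ 0.4194 -0.4131  0.0342] fix [-0.1035 -0.0621] F [ -2.  -10.9   0.1] rot [ 0.999 -0.04   0.017  0.026]
th est 1.7284812128264853 r 0.07719098560701432 yaw -1.7248779333366686 j [-0.95  0.31  1.95 -0.01  0.82  0.71]
tangential force on tool -11.018029080386357
1.7 [-0.01 -0.05] turn 0.29
1.8 [-0.04  0.14] turn -0.86
1.9 [-0.05  0.35] turn -2.01
```

>>> {"method": "servo_tool", "body": {"increments": [[0, 0, 0.12, 0, 0], [0, 0, 0.16, 0, 0], [0, 0, 0.2, 0, 0], [0, 0, 0.24, 0, 0], [0, 0, 0.28, 0, 0], [0, 0, 0.32, 0, 0], [0, 0, 0.34, 0, 0], [0, 0, 0.34, 0, 0], [0, 0, 0.34, 0, 0], [0, 0, 0.34, 0, 0]]}}

```text
time: 22.32
eef_pos: [0.4214, -0.4091, 0.0387]
tcp_rot: [0.998, -0.039, 0.021, 0.037]
contact_force: [-2.7, -18.6, -1.2]
opening: 0.001
```

```bash
python3 lv.py 1.7 1.91
```

```text
22.3167 [ 0.4214 -0.4091  0.0387] fix [-0.1012 -0.0583] F [ -2.7 -18.6  -1.2] rot [ 0.998 -0.039  0.021  0.037]
th est 1.7838967468200333 r 0.07451334991594981 yaw -1.7228111712342327 j [-0.94  0.29  1.96 -0.02  0.8   0.72]
tangential force on tool -18.74716153440799
1.7 [-0.06 -0.15] turn 0.26
1.8 [-0.09  0.04] turn -0.88
1.9 [-0.1   0.25] turn -2.03
```

>>> {"method": "servo_tool", "body": {"increments": [[0, 0, -0.4, 0, 0], [0, -0.05, -0.9, 0, 0], [0, -0.05, -1.0, 0.7, 0], [0, 0, -1.0, 1.6, 0], [0, 0.2, -0.7, 2.5, 0], [0, 0.5, -0.4, 3.4, 0], [0, 0.8, 0, 4.3, 0], [0, 0.8, 0, 5.2, 0], [0, 0.8, 0, 5.8, 0], [0, 0.8, 0, 5.8, 0]]}}

```text
time: 23.15
eef_pos: [0.4557, -0.4106, 0.2791]
tcp_rot: [0.998, -0.039, 0.025, 0.042]
contact_force: [-1.0, 0.2, 1.5]
opening: 0.002
```

Run:
```python
from f import *
import pickle
st()
p=cam('wrist');pickle.dump({k:np.array(v) for k,v in p.items()},open('w8.pkl','wb'))
for q,z in [('block_mid',.0245),('lever_knob',.0455)]:
    for r in ctrl.landmark_of(p,q)[:1]:
        X=tofix(ray(p,r['centre'],z))*1e3;d=X+[24.2,55];print(q,round(r['conf'],2),X.round(1),'th',np.arctan2(-d[0],-d[1]))
uv=np.array([proj(p,X) for X in rig(v,[(x,y,.02) for x in(-.14,.10) for y in(-.13,.09)])])
a=np.clip(uv.min(0).astype(int)-5,0,None);b=np.minimum(uv.max(0).astype(int)+5,[512,384])
im=p['frame'][a[1]:b[1],a[0]:b[0],::-1];f=min(790/im.shape[1],590/im.shape[0]);print(a,b,f)
cv2.imwrite('pics/w8.png',cv2.resize(im,None,fx=f,fy=f,interpolation=2))
for n in ['side','scene']:
    d=cam(n)
    for q,z in [('fitting_0',.012),('fitting_1',.012),('glue_bottle',0),('spanner',.0035),('hex_key',.004)]:
        for r in ctrl.landmark_of(d,q)[:2]: print(n,q,round(r['conf'],2),ray(d,r['centre'],z).round(3))
```

```text
23.15 [ 0.4557 -0.4106  0.2791] fix [-0.0671 -0.0623] F [-1.   0.2  1.5] rot [ 0.998 -0.039  0.025  0.042]
block_mid 0.73 [-134.7  -45.5] th 1.6564991637218909
lever_knob 0.9 [-131.8  -46.3] th 1.6518586171371015
[100  38] [290 234] 3.010204081632653
side fitting_0 0.62 [ 0.498 -0.397  0.012]
side fitting_0 0.61 [ 0.543 -0.385  0.012]
side fitting_1 0.62 [ 0.498 -0.397  0.012]
side fitting_1 0.61 [ 0.543 -0.385  0.012]
side glue_bottle 0.59 [ 0.748 -0.262  0.   ]
side spanner 0.76 [ 0.462 -0.027  0.003]
side hex_key 0.6 [0.443 0.175 0.004]
scene fitting_0 0.65 [ 0.588 -0.259  0.012]
scene fitting_0 0.37 [ 0.613 -0.368  0.012]
scene fitting_1 0.65 [ 0.588 -0.259  0.012]
scene fitting_1 0.37 [ 0.613 -0.368  0.012]
scene glue_bottle 0.63 [ 0.752 -0.265  0.   ]
scene spanner 0.69 [ 0.459 -0.034  0.003]
scene hex_key 0.68 [0.434 0.185 0.004]
```

View pics/w8.png

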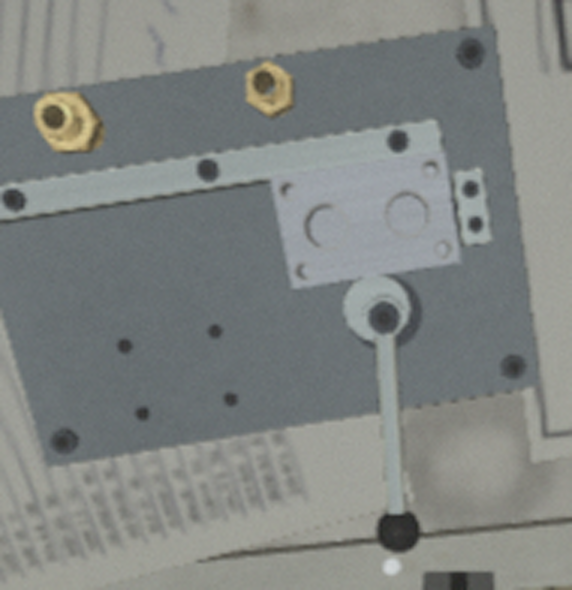

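Run:
```python
from f import *
import pickle
W=pickle.load(open('w8.pkl','rb'))
c=lambda x,y:np.array([38+y/3.0102,100+x/3.0102])
k=tofix(ray(W,c(398,531),.0455));h=tofix(ray(W,c(384,316),.050));d=k-h
print('knob',k*1e3,'hub',h*1e3,'theta',np.arctan2(-d[0],-d[1]))
m=lambda L,z:[(x/1e3,y/1e3,z/1e3) for x,y in L]
cc=lambda A:np.array([c(*t)[::-1] for t in A])
w,g=fit([(W,m([(-25,40),(25,40),(25,-40),(-25,-40)],37),cc([(294,289),(271,179),(442,151),(461,262)]))],[.542,-.397,.07])
fx,gf=fit([(W,m([(45,-95),(60,-95),],30)+m([(-75,130),(100,-130),(2,-112),(36,-112)],12)[:2]+m([(2,-98),(36,-98)],30),cc([(443,150),(437,120),(47,466),(494,28),(462,244),(454,172)]))],v)
print('fix now',fx,v,gf.round(1));C,S=np.cos(fx[2]),np.sin(fx[2]);q=w-fx
print('blk',(C*q[0]+S*q[1])*1e3,(-S*q[0]+C*q[1])*1e3,'yaw rel',q[2])
print('theta with refit yaw',np.arctan2(-d[0],-d[1])+ (fx[2]-v[2]))
```

```text
knob [-129.83811491  -43.42304143] hub [-23.88107309 -55.22491254] theta 1.681722653121894
fix now [ 0.51752795 -0.34335949  0.07106737] [ 0.51802077 -0.34349233  0.07378339] [-0.   0.8  0.3 -0.6 -0.7  0.7  0.6 -1.7  0.3  0.7 -0.6 -0.1]
blk 19.631657481192455 -55.21166789397416 yaw rel 0.009695886413153859
theta with refit yaw 1.6790066367973382
```

```bash
python3 -c "
from f import *
st();print(ctrl.sign_off())"
```

```text
23.9 [ 0.4534 -0.4091  0.2707] fix [-0.0693 -0.0607] F [ 1.   0.2 -1.1] rot [ 0.998 -0.039  0.021  0.037]
the job is handed in; nothing more can be done
None
```

The manifold is locked in the fixture and the job is handed in at 23.9 s. I pushed it flat against the fence (about 14 N), then slid it past the open cam to the end stop (about 17 N). The lever then went round in two pushes, the last reaching about 18.7 N at 75 mm from the pivot. I finished with the arm about 0.27 m up, touching nothing.

**Last checks that agreed**
- **Block:** its middle measured at fixture (19.6, −55.2) mm against home (20, −55), with a yaw of about 0.01 rad.
- **Lever:** my measurement from the last wrist picture gives about 1.68 rad, past the 1.6 where the cam is firm.
- **Other things:** both fittings still stand behind the fence in the last picture. Bottle readings are within about 1 cm of the first ones; the spanner and hex key were located only at the end, so I have no earlier reading for them. The arm never went near any of them.

**Checks that disagreed or failed**
- **Lever angle:** the network's knob point gave 1.65 rad, and the loaded finger gave 1.78 before it was withdrawn. All three are above 1.6.
- **Network errors:** the last wrist block point landed on the knob, and some side-camera fitting points landed on the cam and block. I discarded those and used the corners read from the pictures.

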